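# Nudge the fired sample discs into their recesses

### The job

Two round fired-clay sample discs lie loose on the wooden sample board. With the fingertips, slide each one over the board until it drops into the round recess of its own size and lies flat and flush, the large disc in the large recess and the small disc in the small one. Only push them: do not pick the discs up or let them leave the board, and leave the other things on the bench where they are.

Things in the scene. Friction and masses are not known exactly. Their poses are not given: they have to be found in the camera images.
- board: flat pale plywood board, 220 mm (its x) by 330 mm (its y) by 25 mm thick, fixed to the bench. Origin at the centre of its underside, at bench height; x points roughly away from the robot, z up. The discs slide on its top face, 25 mm above the bench. Two round recesses 10 mm deep with flat, grey-lined floors are let into its far half, 85 mm either side of the board's x axis, both 40 mm beyond the board's centre.
- recess_large (a point): centre of the mouth of the large recess (68 mm wide, 10 mm deep), level with the board's top face; on the board's +y side
- recess_small (a point): centre of the mouth of the small recess (50 mm wide, 10 mm deep), level with the board's top face; on the board's -y side
- disc_large_centre (a point): centre (half-way up) of the large loose disc: terracotta with a white glazed patch on top, 64 mm diameter, 10 mm thick, about 60 g; z is its axis. It starts flat on the robot's half of the board, on either side. Lying on the board its centre is 5 mm above the board's top; in its recess it is 5 mm below it, the disc's top flush with the board
- disc_small_centre (a point): centre (half-way up) of the small loose disc: like the large one but 46 mm diameter, 10 mm thick, about 32 g; it starts on the robot's half of the board on the side that the large disc is not on. Flush in its recess its centre is 5 mm below the board's top
- disc_large: the same large disc, origin at the centre of its underside
- disc_small: the same small disc, origin at the centre of its underside
- glaze_pot: small closed glaze pot, 34 mm wide, 45 mm tall, standing on the board by the middle of its far edge; origin at its underside. Leave alone
- modelling_tool: flat wooden modelling tool, 175 mm long, 10 mm high, lying on the bench on the robot's side of the board; origin near its middle, on its underside. Leave alone
- sprig_mould: plaster mould block 60 x 70 x 26 mm on the bench beside the board's +y end; origin at its underside. Leave alone
- beaker: clear plastic beaker, 70 mm wide, 85 mm tall, on the bench beside the far corner of the board's -y end; origin at its underside. Leave alone
- test_cup: terracotta cup, 68 mm wide, 60 mm tall, on the bench beside the board's -y end; origin at its underside. Leave alone
- glaze_brush: brush 170 mm long lying on the bench beyond the board; origin on its underside. Leave alone
- scraper: flat steel scraper 50 x 90 x 5 mm on the bench beside the board's +y end; origin at its underside. Leave alone
Things that resemble listed ones, but are neither listed nor needed, are in the scene too. What is shaped like the disc_large but red or turquoise is not meant. Leave any red look-alike of the disc_small alone.

How it is judged:
By the outcome, as a careful person would: the job done as asked, in the order asked, and still so for the second after the job is handed in, with the robot touching nothing.
It also fails if it takes over 67 s, if anything falls off the work surface, if the arm or the gripper's body presses on something with over 40 N, if the wrist force passes 120 N, or if a joint passes its speed limit or range.

### The arm

A 7-joint arm with a two-finger parallel gripper is mounted at the origin on the work surface. World frame = base frame: x ahead of the robot, y to its left, z up, the work surface at z = 0. Lengths are in m, angles in rad, forces in N, time in s.
With the tool pointing down it reaches from about 0.425 to 0.95 m from the base axis. Payload 4.7 kg.
Tool frame: the origin (TCP) lies midway between the tips of the shut fingers; the grasp point (between the pads) lies 19 mm behind it (manip.grip_depth is the distance from the TCP to the grasp point, in m); z points along the fingers, y is the line along which they close (so a half turn about z gives the same grasp; the last joint's range is limited). The gripper opens to 85 mm and grips with 20 to 120 N. Pads are 22 mm wide; open, the fingers measure 114 mm over their backs; the gripper's body (76 mm by 85 mm) begins 54 mm behind the grasp point. The pads swing forward as they close: fully open they stand 13 mm farther back than shut.
Start: joints at [1.284, 0.469, -0.049, 1.532, 0.024, 1.141, -0.082], TCP at [0.172, -0.653, 0.231] pointing down, gripper open.
Joint ranges: [-2.59, 2.59], [-0.33, 1.99], [-1.39, 1.29], [0.1, 2.45], [-1.04, 4.18], [0.21, 1.99], [-2.66, 2.66]. Speed limits (rad/s): [2.57, 2.57, 3.14, 3.14, 3.14, 3.14, 3.14].

### API

Orientations are given as a unit quaternion [w, x, y, z].
In Python, from station import manip gives the robot as it stands. The module is installed in compiled form; this text tells all that it offers.
- The arm moves only by the tool play_rows, never from a script. Its argument "steps" is a list of rows, each a list of 7 numbers: the shift along the tool's x, y, z normalised to -1 to 1, where 1 is 30 mm, then the turn, a rotation vector about the tool's x, y, z normalised to -1 to 1, where 1 is 0.08 rad, then the finger opening in mm, from 0 to 85.4. In form: [[tx, ty, tz, wx, wy, wz, hand], ...]. A call has 1 to 20 rows; each row shifts and turns the commanded pose from where the row before left it, along the tool's axes as they then stand; what a row does not reach is not made up. A row lasts 1/8 s, in which the tool goes at most 62.5 mm and 10.7 degrees, less where a joint would pass 70% of its speed; a pose out of reach is approached as far as the arm can. A call with a number of a shift or a turn outside -1 to 1 is refused whole. A call with a gripper value outside its range is refused whole. The fingers move at their own pace and stop on an object; "force" is the grip in N (left out, the last holds). Time passes only in rows, so rows that do not move let the fingers close. It gives the time, the measured TCP pose, the force, the opening and the grip force at its end, in the units of the state.
- manip.get_obs(): the state, without advancing time (a new reading comes with each control period).
- manip.snapshot(name): name is "side" or "top" or "wrist"; returns the picture (420x560x3 uint8, red, green, blue); there is no depth.
- manip.camera_info(name): a dict with "camera_matrix" (3x3 intrinsics, pixels), "cam_to_world" (4x4, takes a point from camera to world coordinates). Camera axes: x right, y down, z forward; pixel columns grow to the right and rows downward; lengths in m; the calibration is good to about 2 mm. A picture is of the moment at which its call begins: read the wrist's pose just before it. camera_info takes no time and is no camera call; for the wrist camera it gives the pose at the moment of the call.
- manip.job_done(): hands the job in; it is judged then, once.
The state is a dict: "time": time; "joint_pos": joint angles; "qvel": joint speeds; "tau": joint torques, N m; "position": TCP position; "eef_rot": TCP orientation; "ft_force": force on the tool from outside, world axes, zero at the start; "ft_torque": the same for the moment, N m; "gripper_width": opening from 0.0 (shut) to 1.0 (fully open); "gripper_force": force on a finger pad.
Only numpy, scipy, OpenCV 4.12 (cv2) and the standard library are available. Lean on these libraries where they do the work, as an engineer would, in place of code of your own. Each camera call takes 0.05 s, during which the arm holds its last target. There are 200 camera calls.

## Working session

There is one attempt and no reset: what is moved stays moved. The work goes in short steps, Python scripts to look and compute and a tool call to move; the robot and the scene stay as the last step left them, time stands still between calls to the robot, and variables do not carry over. Pictures are saved under pics/ and viewed, at most 10 in all, crops included, and the job is handed in when it is done.

Besides the shell and the picture viewer there is one more tool, called after ">>>" as a command line: name --pt "numbers of a row" for each row, then --argument value for the rest. play_rows: Moves the arm, as the interface text tells. Its arguments: {"type":"object","properties":{"steps":{"type":"array","items":{"type":"array","items":{"type":"number"}}},"force":{"type":"number"}},"required":["steps"]}

```bash
mkdir -p pics; cat > h.py <<'E'
import numpy as np, cv2
from station import manip
def snap(n,f):
    im=manip.snapshot(n); cv2.imwrite('pics/'+f,im[:,:,::-1]); return im
def ray(n,u,v,z):
    c=manip.camera_info(n);K=c["camera_matrix"];T=np.array(c["cam_to_world"])
    d=T[:3,:3]@np.linalg.solve(np.array(K),[u,v,1.]);o=T[:3,3]
    return o+d*(z-o[2])/d[2]
def proj(n,p):
    c=manip.camera_info(n);K=np.array(c["camera_matrix"]);T=np.linalg.inv(np.array(c["cam_to_world"]))
    q=K@(T[:3,:3]@np.array(p)+T[:3,3]);return q[:2]/q[2]
E
python3 - <<'E'
from h import *
o=manip.get_obs();print({k:np.round(v,3) for k,v in o.items()})
t=snap('top','top1.png');s=snap('side','side1.png')
for n in('top','side'):print(n,np.round(manip.camera_info(n)['cam_to_world'],3).tolist())
E
```

```text
{'time': np.float64(0.0), 'joint_pos': array([ 1.284,  0.469, -0.049,  1.534,  0.024,  1.141, -0.082]), 'qvel': array([-0.001,  0.   ,  0.   ,  0.001, -0.001, -0.002,  0.   ]), 'tau': array([ 0.0000e+00, -5.1030e+01, -4.6000e-02, -2.3771e+01,  1.1000e-02,
        8.0000e-03, -0.0000e+00]), 'position': array([ 0.172, -0.652,  0.23 ]), 'eef_rot': array([-0.001,  0.992,  0.129, -0.   ]), 'ft_force': array([1.255, 1.313, 0.829]), 'ft_torque': array([ 0.024,  0.01 , -0.036]), 'gripper_force': np.float64(0.0), 'gripper_width': np.float64(1.001)}
top [[0.009, -0.986, 0.165, 0.431], [-1.0, -0.013, -0.021, 0.053], [0.023, -0.165, -0.986, 1.059], [0.0, 0.0, 0.0, 1.0]]
side [[0.971, -0.151, 0.188, 0.399], [-0.241, -0.585, 0.775, -0.643], [-0.007, -0.797, -0.604, 0.567], [0.0, 0.0, 0.0, 1.0]]
```

View pics/top1.png

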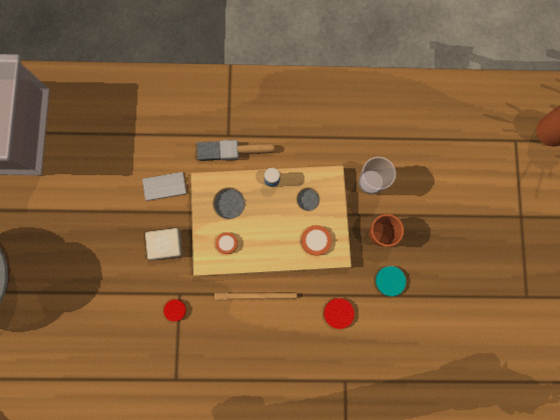

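View pics/side1.png

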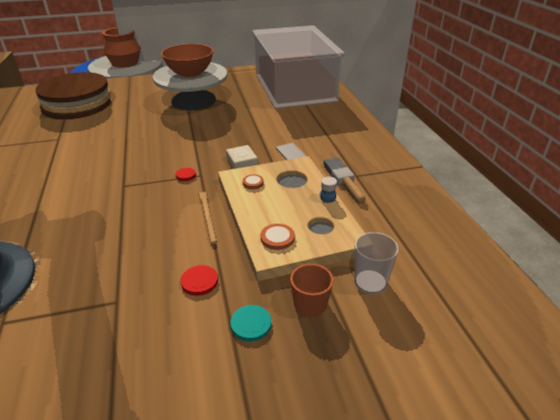

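Candidates (top view):
- Large-disc-like: terracotta with white patch (317,240), red (340,313), turquoise (391,281).
- Small-disc-like: terracotta with white patch (227,243), red (175,310).

By the description I choose (317,240) as the large disc and (227,243) as the small one. The recesses are at (229,203) for the large and (309,199) for the small. The pot is at (272,177) and the cup at (387,230).

```bash
cat > meas.py <<'E'
from h import *
import sys
def blobs(im,mask,amin):
    n,l,st,c=cv2.connectedComponentsWithStats(mask.astype(np.uint8))
    return [(c[i],st[i]) for i in range(1,n) if st[i,4]>amin]
def run(im):
    hsv=cv2.cvtColor(im,cv2.COLOR_RGB2HSV);R=np.zeros(im.shape[:2],bool);R[165:276,188:355]=1
    H,S,V=[hsv[...,i].astype(int) for i in range(3)]
    for c,s in blobs(im,R&(S<90)&(V>150),20):print('white',c.round(1),s[2:],ray('top',*c,.035).round(4))
    for c,s in blobs(im,R&((H<12)|(H>172))&(S>110)&(V>60),30):
        bb=[s[0]+s[2]/2-.5,s[1]+s[3]/2-.5];print('terra',bb,s[2:],ray('top',*bb,.033).round(4))
    for c,s in blobs(im,R&(V<95)&(S<130),150):
        bb=[s[0]+s[2]/2-.5,s[1]+s[3]/2-.5];print('dark',c.round(1),bb,s[2:],ray('top',*c,.02).round(4))
    b=cv2.morphologyEx((R&(H>12)&(H<32)&(V>150)).astype(np.uint8),cv2.MORPH_OPEN,np.ones((3,3)))
    cs,_=cv2.findContours(b,0,1);k=cv2.convexHull(max(cs,key=cv2.contourArea));r=cv2.minAreaRect(k)
    P=np.array([ray('top',*q,.025)[:2] for q in cv2.boxPoints(r)]);print('board',P.round(4).tolist(),P.mean(0).round(4))
    e=P-np.roll(P,1,0);print('edges',np.linalg.norm(e,axis=1).round(3),np.degrees(np.arctan2(e[:,1],e[:,0])).round(1))
if __name__=='__main__':
    im=cv2.imread('pics/top1.png')[:,:,::-1].copy();run(im)
    cv2.imwrite('pics/crop1.png',cv2.resize(im[160:285,140:420],None,fx=2.8,fy=2.8,interpolation=2)[:,:,::-1])
    print('cup',ray('top',387,230,.06).round(3),'beaker',ray('top',377,172,.085).round(3))
E
python3 meas.py
```

```text
white [271.4 174.5] [ 16  14 179] [0.6807 0.0566 0.035 ]
white [316.1 239.7] [ 21  21 344] [ 0.5416 -0.039   0.035 ]
white [226.  242.7] [ 15  15 178] [0.5331 0.1495 0.035 ]
terra [np.float64(316.0), np.float64(240.0)] [ 31  29 336] [ 0.5412 -0.039   0.033 ]
terra [np.float64(226.0), np.float64(243.0)] [ 21  21 166] [0.5327 0.1497 0.033 ]
dark [219.7 202.3] [np.float64(222.0), np.float64(203.5)] [ 17  30 164] [0.6215 0.167  0.02  ]
board [[0.7015, 0.2381], [0.7241, -0.1036], [0.4846, -0.1122], [0.4652, 0.2171]] [0.5939 0.0598]
edges [0.237 0.342 0.24  0.33 ] [   5.1  -86.2 -177.9   93.4]
cup [ 0.561 -0.183  0.06 ] beaker [ 0.677 -0.16   0.085]
```

View pics/crop1.png

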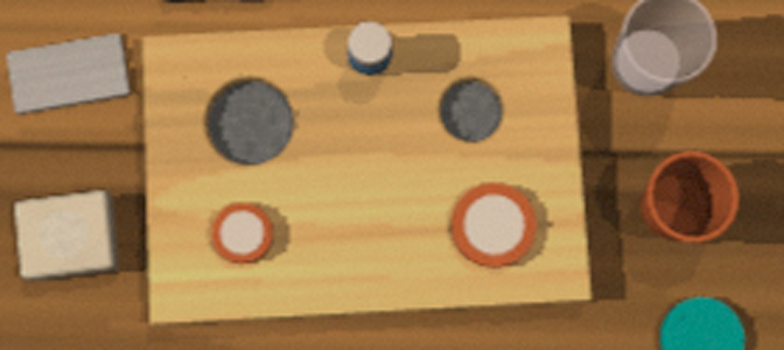

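The crop confirms the choice: both terracotta discs with white patches are on the board. The large recess is at crop (250,120) and the small one at (471,110). Next I compute their positions and the push lines.

```bash
python3 - <<'E'
from h import *
im=cv2.imread('pics/top1.png')
hsv=cv2.cvtColor(im,cv2.COLOR_BGR2HSV);m=((hsv[...,1]<90)|(hsv[...,2]<60)).astype(np.uint8)
for (a,b) in((229,203),(308,199)):
    w=np.zeros_like(m);cv2.circle(w,(a,b),21,1,-1);cs,_=cv2.findContours(m*w,0,1)
    (c,r)=cv2.minEnclosingCircle(max(cs,key=cv2.contourArea));print(np.round(c,1),round(r,1),ray('top',*c,.025).round(4))
C=np.array([ray('top',140+(x+.5)/2.8-.5,160+(y+.5)/2.8-.5,.025)[:2] for x,y in((143,37),(571,16),(591,299),(150,322))])
c=C.mean(0);ex=C[0]+C[1]-C[2]-C[3];ex/=np.linalg.norm(ex);ey=np.array([-ex[1],ex[0]])
print(C.round(3).tolist(),c,np.degrees(np.arctan2(ex[1],ex[0])))
RL=c+.04*ex+.085*ey;RS=c+.04*ex-.085*ey;print('RL',RL,'RS',RS)
for A,B,r in(([.5414,-.039],RL,.032),([.533,.1496],RS,.023)):
    d=B-A;L=np.linalg.norm(d);d/=L;print('dir',d,np.degrees(np.arctan2(d[1],d[0])),L,'start',A-d*(r+.035))
E
```

```text
[229.1 203.2] 15.1 [0.6187 0.1463 0.025 ]
[307.8 199.3] 10.8 [ 0.6297 -0.0223  0.025 ]
[[0.684, 0.231], [0.706, -0.1], [0.487, -0.113], [0.466, 0.217]] [0.58586313 0.05853996] 3.482986149847242
RL [0.62062531 0.14581304] RS [ 0.63095318 -0.02387295]
dir [0.39400216 0.91910952] 66.79624443110262 0.20107837138071458 start [ 0.51500186 -0.10058034]
dir [ 0.49168915 -0.8707708 ] -60.54833492363616 0.19921768879498214 start [0.50448203 0.20010471]
```

>>> play_rows --pt "0 0 0 0 0 -0.945 34" --pt "0 0 0 0 0 -0.945 34" --pt "0 0 0 0 0 -0.945 34" --pt "0 0 0 0 0 -0.945 34" --pt "0 0 0 0 0 -0.945 34" --pt "0 0 0 0 0 -0.945 34" --pt "0 0 0 0 0 -0.945 34" --pt "0 0 0 0 0 -0.945 34" --pt "0 0 0 0 0 -0.945 34" --pt "0 0 0 0 0 -0.945 34" --pt "0 0 0 0 0 -0.945 34" --pt "0 0 0 0 0 -0.945 34" --pt "0.84 0.13 0 0 0 0 34" --pt "0.84 0.13 0 0 0 0 34" --pt "0.84 0.13 0 0 0 0 34" --pt "0.84 0.13 0 0 0 0 34" --pt "0.84 0.13 0 0 0 0 34" --pt "0.84 0.13 0 0 0 0 34" --pt "0.84 0.13 0 0 0 0 34" --pt "0.84 0.13 0 0 0 0 34"

```text
time: 2.6
position: [0.2811, -0.4784, 0.2313]
eef_rot: [0.0, 0.835, 0.55, -0.0]
ft_force: [-0.4, -0.0, -0.1]
gripper_width: 0.401
gripper_force: 0.0
```

>>> play_rows --pt "0.84 0.13 0 0 0 0 34" --pt "0.84 0.13 0 0 0 0 34" --pt "0.84 0.13 0 0 0 0 34" --pt "0.84 0.13 0 0 0 0 34" --pt "0.84 0.13 0 0 0 0 34" --pt "0.84 0.13 0 0 0 0 34" --pt "0.84 0.13 0 0 0 0 34" --pt "0.84 0.13 0 0 0 0 34" --pt "0.84 0.13 0 0 0 0 34" --pt "0.84 0.13 0 0 0 0 34" --pt "0.84 0.13 0 0 0 0 34" --pt "0.84 0.13 0 0 0 0 34" --pt "0.84 0.13 0 0 0 0 34" --pt "0.84 0.13 0 0 0 0 34" --pt "0.84 0.13 0 0 0 0 34" --pt "0.84 0.13 0 0 0 0 34" --pt "0.84 0.13 0 0 0 0 34" --pt "0.84 0.13 0 0 0 0 34" --pt "0 0 0 0 0 0 34" --pt "0 0 0 0 0 0 34"

```text
time: 5.1
position: [0.5233, -0.0913, 0.2311]
eef_rot: [0.0, 0.835, 0.55, -0.001]
ft_force: [0.2, -0.6, 0.3]
gripper_width: 0.394
gripper_force: 0.0
```

```bash
cat > st.py <<'E'
from h import *
import sys
from scipy.spatial.transform import Rotation as Ro
o=manip.get_obs();q=o['eef_rot'];R=Ro.from_quat(np.r_[q[1:],q[0]]).as_matrix()
print('t',round(o['time'],2),'p',o['position'].round(4),'yaw',np.degrees(np.arctan2(R[1,0],R[0,0])).round(2),'tilt',R[:2,2].round(3),'F',o['ft_force'].round(1),'w',(o['gripper_width']*85.4).round(1))
if len(sys.argv)>2:
    t=np.r_[[float(a) for a in sys.argv[1:3]],o['position'][2]];print('tool shift/30mm',(R.T@(t-o['position'])/.03).round(3))
E
python3 st.py .5197 -.0896
python3 -c "
from h import *
snap('wrist','w1.png')"
```

```text
Traceback (most recent call last):
  File "st.py", line 5, in <module>
    print('t',round(o['time'],2),'p',o['position'].round(4),'yaw',np.degrees(np.arctan2(R[1,0],R[0,0])).round(2),'tilt',R[:2,2].round(3),'F',o['ft_force'].round(1),'w',(o['gripper_width']*85.4).round(1))
                                                                                                                                                                        ^^^^^^^^^^^^^^^^^^^^^^^^^^^^^^^
AttributeError: 'float' object has no attribute 'round'
```

View pics/w1.png

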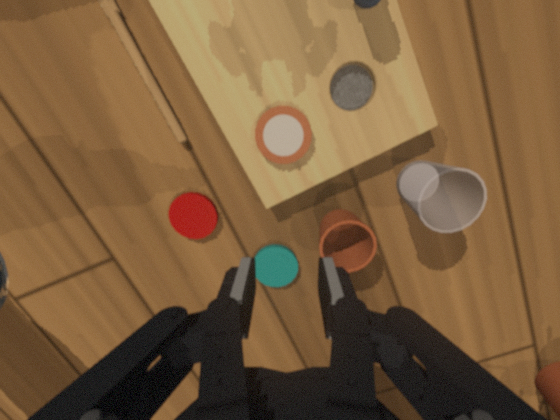

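The wrist view shows the large disc at (283,135), lined up with the finger gap at column ~287. The small recess is at (352,87) and the cup at (347,240).

```bash
sed -i "s/(o\['gripper_width'\]\*85.4).round(1)/round(float(o['gripper_width'])*85.4,1)/" st.py; python3 st.py .5197 -.0896; python3 - <<'E'
from h import *
im=cv2.imread('pics/w1.png');h=cv2.cvtColor(im,cv2.COLOR_BGR2HSV)
m=np.zeros(h.shape[:2],np.uint8);m[105:166,250:315]=1;m=m*((h[...,1]<90)&(h[...,2]>130)).astype(np.uint8)
n,l,s,c=cv2.connectedComponentsWithStats(m);i=1+np.argmax(s[1:,4]);print(c[i],s[i],ray('wrist',*c[i],.035),ray('wrist',352,87,.02))
E
```

```text
t 5.15 p [ 0.5233 -0.0917  0.2312] yaw 66.67 tilt [-0.001 -0.001] F [ 0.6 -0.3 -0.4] w 34.1
tool shift/30mm [ 0.019 -0.138  0.   ]
[282.82193839 134.84973704] [ 263  114   41   42 1331] [ 0.54079686 -0.03936765  0.035     ] [ 0.63056007 -0.02362492  0.02      ]
```

>>> play_rows --pt "0 -0.14 0.96 0 0 0 34" --pt "0 0 0.96 0 0 0 34" --pt "0 0 0.96 0 0 0 34" --pt "0 0 0.96 0 0 0 34" --pt "0 0 0.96 0 0 0 34" --pt "0 0 0.96 0 0 0 34" --pt "0 0 0.9 0 0 0 34" --pt "0 0 0 0 0 0 34" --pt "0 0 0 0 0 0 34"

```text
time: 6.28
position: [0.5206, -0.0897, 0.0324]
eef_rot: [0.001, 0.835, 0.55, 0.0]
ft_force: [-0.6, -0.7, 0.4]
gripper_width: 0.398
gripper_force: 0.0
```

>>> play_rows --pt "0 0 0.1 0 0 0 34" --pt "0 0 0 0 0 0 34"

```text
time: 6.52
position: [0.5204, -0.0893, 0.0291]
eef_rot: [0.001, 0.835, 0.55, 0.0]
ft_force: [0.0, -0.0, 1.3]
gripper_width: 0.399
gripper_force: 0.0
```

```bash
python3 st.py .5197 -.0896
```

```text
t 6.53 p [ 0.5204 -0.0893  0.0291] yaw 66.74 tilt [ 0.001 -0.   ] F [ 0.  -0.   1.3] w 34.1
tool shift/30mm [-0.019 -0.019 -0.   ]
```

Now I feel for the board.

>>> play_rows --pt "0 0 0.07 0 0 0 34" --pt "0 0 0 0 0 0 34"

```text
time: 6.78
position: [0.52, -0.0891, 0.0264]
eef_rot: [0.0, 0.835, 0.55, -0.0]
ft_force: [0.5, -0.3, 0.8]
gripper_width: 0.394
gripper_force: 0.0
```

>>> play_rows --pt "0 0 0.07 0 0 0 34" --pt "0 0 0 0 0 0 34"

```text
time: 7.02
position: [0.5202, -0.0891, 0.0243]
eef_rot: [0.0, 0.835, 0.55, 0.0]
ft_force: [-0.7, 0.2, 1.1]
gripper_width: 0.398
gripper_force: 0.1
```

>>> play_rows --pt "0 0 0.07 0 0 0 34" --pt "0 0 0 0 0 0 34"

```text
time: 7.28
position: [0.5203, -0.0891, 0.0242]
eef_rot: [0.001, 0.835, 0.55, -0.0]
ft_force: [-5.0, -0.5, 19.0]
gripper_width: 0.398
gripper_force: 9.4
```

>>> play_rows --pt "0 0 -0.15 0 0 0 34" --pt "0.1 0 0 0 0 0 34" --pt "0.15 0 0 0 0 0 34" --pt "0.2 0 0 0 0 0 34" --pt "0.2 0 0 0 0 0 34" --pt "0.2 0 0 0 0 0 34" --pt "0.2 0 0 0 0 0 34" --pt "0.2 0 0 0 0 0 34" --pt "0.2 0 0 0 0 0 34" --pt "0.2 0 0 0 0 0 34" --pt "0.2 0 0 0 0 0 34" --pt "0.2 0 0 0 0 0 34" --pt "0.2 0 0 0 0 0 34" --pt "0.2 0 0 0 0 0 34" --pt "0.2 0 0 0 0 0 34" --pt "0.2 0 0 0 0 0 34" --pt "0.2 0 0 0 0 0 34" --pt "0.2 0 0 0 0 0 34" --pt "0.2 0 0 0 0 0 34" --pt "0.15 0 0 0 0 0 34"

```text
time: 9.78
position: [0.5629, 0.0106, 0.0267]
eef_rot: [0.0, 0.835, 0.55, 0.0]
ft_force: [-0.0, -0.3, -0.5]
gripper_width: 0.395
gripper_force: 0.2
```

```bash
python3 st.py .6047 .111; python3 -c "
from h import *
im=snap('wrist','w2.png')"
```

```text
t 9.78 p [0.5629 0.0106 0.0267] yaw 66.77 tilt [0. 0.] F [-0.  -0.3 -0.5] w 33.8
tool shift/30mm [ 3.625 -0.04   0.   ]
```

View pics/w2.png

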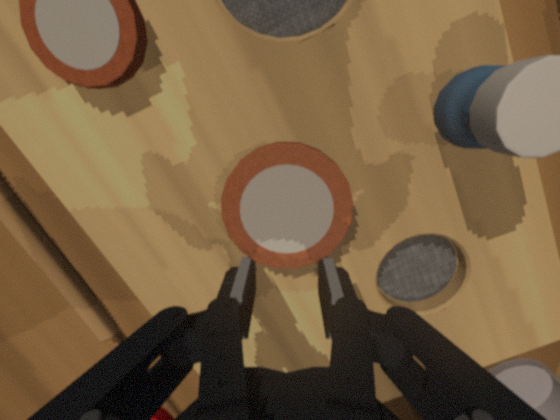

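The large disc, at (287,206), sits centred in the finger gap. The large recess is straight ahead at columns ~220–350, and the small disc is clear at (80,40).

```bash
python3 - <<'E'
from h import *
im=cv2.imread('pics/w2.png');h=cv2.cvtColor(im,cv2.COLOR_BGR2HSV)
m=np.zeros(h.shape[:2],np.uint8);m[150:262,225:350]=1;m=m*((h[...,1]<60)&(h[...,2]>120)).astype(np.uint8)
n,l,s,c=cv2.connectedComponentsWithStats(m);i=1+np.argmax(s[1:,4]);b=s[i];p=ray('wrist',b[0]+b[2]/2-.5,b[1]+b[3]/2-.5,.035);print(c[i],b,p,ray('wrist',*c[i],.035))
d=np.array([.6197,.146])-p[:2];a=np.radians(66.77);print('remaining x,y /30mm',(d@[np.cos(a),np.sin(a)])/.03,(d@[np.sin(a),-np.cos(a)])/.03)
E
```

```text
[286.26218433 208.50876629] [ 241  165   91   88 6217] [0.57755427 0.04697604 0.035     ] [0.57766748 0.04692275 0.035     ]
remaining x,y /30mm 3.5873078213388196 -0.010946760388901465
```

>>> play_rows --pt "0.1 0 0 0 0 0 34" --pt "0.2 0 0 0 0 0 34" --pt "0.2 0 0 0 0 0 34" --pt "0.2 0 0 0 0 0 34" --pt "0.2 0 0 0 0 0 34" --pt "0.2 0 0 0 0 0 34" --pt "0.2 0 0 0 0 0 34" --pt "0.2 0 0 0 0 0 34" --pt "0.2 0 0 0 0 0 34" --pt "0.2 0 0 0 0 0 34" --pt "0.2 0 0 0 0 0 34" --pt "0.2 0 0 0 0 0 34" --pt "0.2 0 0 0 0 0 34" --pt "0.2 0 0 0 0 0 34" --pt "0.2 0 0 0 0 0 34" --pt "0.2 0 0 0 0 0 34" --pt "0.2 0 0 0 0 0 34" --pt "0.2 0 0 0 0 0 34" --pt "0.1 0 0 0 0 0 34" --pt "0 0 0 0 0 0 34"

```text
time: 12.32
position: [0.6054, 0.1099, 0.0267]
eef_rot: [-0.0, 0.835, 0.55, 0.0]
ft_force: [0.1, 0.2, 0.3]
gripper_width: 0.396
gripper_force: 0.0
```

```bash
python3 st.py .6047 .111; python3 -c "
from h import *
im=snap('wrist','w3.png')"
```

```text
t 12.32 p [0.6054 0.1099 0.0267] yaw 66.78 tilt [0. 0.] F [0.1 0.2 0.3] w 33.9
tool shift/30mm [ 0.025 -0.037  0.   ]
```

View pics/w3.png

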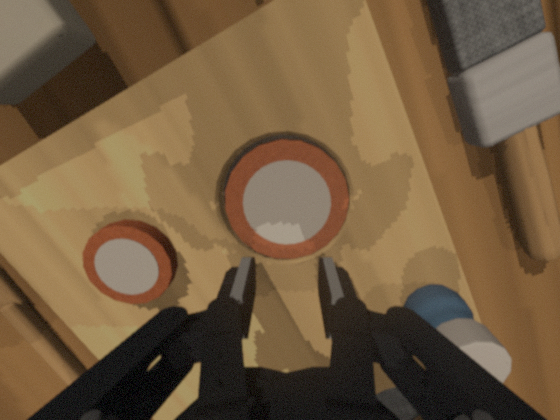

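The large disc is in its recess, with its trailing edge at (287,258) and a thin gap ring around it. Now I lift, turn, and go behind the small disc.

```bash
python3 - <<'E'
from h import *
im=cv2.imread('pics/w3.png');h=cv2.cvtColor(im,cv2.COLOR_BGR2HSV);w=((h[...,1]<60)&(h[...,2]>110)).astype(np.uint8)
for r,z in(((220,310,80,180),.035),((150,250,225,350),.025)):
    m=np.zeros_like(w);m[r[0]:r[1],r[2]:r[3]]=1;n,l,s,c=cv2.connectedComponentsWithStats(m*w);i=1+np.argmax(s[1:,4]);b=s[i]
    print(b,ray('wrist',*c[i],z),ray('wrist',b[0]+b[2]/2-.5,b[1]+b[3]/2-.5,z))
print(manip.get_obs()['joint_pos'].round(2))
E
```

```text
[  95  240   63   54 2608] [0.53255411 0.14891582 0.035     ] [0.53236157 0.1487292  0.035     ]
[ 244  161   86   83 5513] [0.620044   0.14533524 0.025     ] [0.62007257 0.14523972 0.025     ]
[ 0.08  0.66 -0.45  1.82  0.4   0.75 -0.99]
```

>>> play_rows --pt "-0.1 0 -0.5 0 0 0 34" --pt "0 0 -0.75 0 0 0 30" --pt "0 0 -0.75 0 0 -0.955 24" --pt "0 0 0 0 0 -0.955 24" --pt "0 0 0 0 0 -0.955 24" --pt "0 0 0 0 0 -0.955 24" --pt "0 0 0 0 0 -0.955 24" --pt "0 0 0 0 0 -0.955 24" --pt "0 0 0 0 0 -0.955 24" --pt "0 0 0 0 0 -0.955 24" --pt "0 0 0 0 0 -0.955 24" --pt "0 0 0 0 0 -0.955 24" --pt "0 0 0 0 0 -0.955 24" --pt "0 0 0 0 0 -0.955 24" --pt "0.8 -0.29 0 0 0 0 24" --pt "0.8 -0.29 0 0 0 0 24" --pt "0.8 -0.29 0 0 0 0 24" --pt "0.8 -0.29 0 0 0 0 24" --pt "0.8 -0.29 0 0 0 0 24" --pt "0 0 0 0 0 0 24"

```text
time: 14.88
position: [0.5065, 0.1912, 0.0879]
eef_rot: [0.0, 0.504, 0.864, 0.0]
ft_force: [-0.2, -1.1, 0.5]
gripper_width: 0.28
gripper_force: 0.0
```

```bash
python3 st.py .5085 .1932; python3 -c "
from h import *
im=snap('top','top2.png')
cv2.imwrite('pics/crop2.png',cv2.resize(im[140:300,140:420],None,fx=2.8,fy=2.8,interpolation=2)[:,:,::-1])"
```

```text
t 14.88 p [0.5065 0.1912 0.0879] yaw 119.47 tilt [ 0.001 -0.   ] F [-0.2 -1.1  0.5] w 23.9
tool shift/30mm [0.025 0.09  0.   ]
```

View pics/crop2.png

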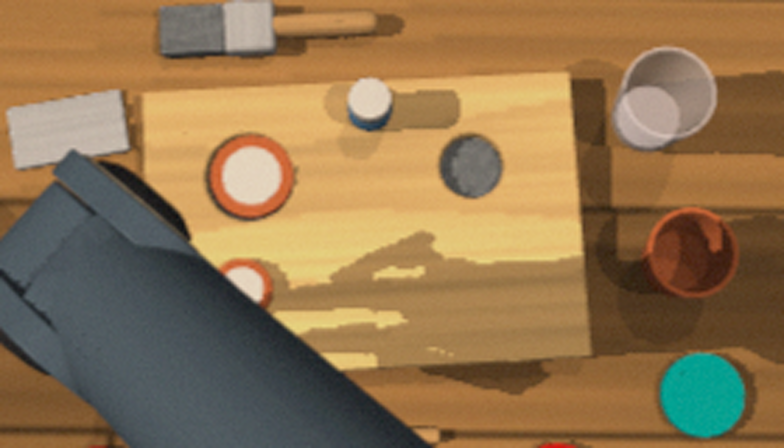

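The top crop shows the large disc flush in its recess at (250,175). The small disc is at (243,285), partly under the arm, and the small recess is free at (471,166). Now I descend and push along -x of the tool.

>>> play_rows --pt "0 0.07 0.5 0 0 0 24" --pt "0 0 0.5 0 0 0 24" --pt "0 0 0.5 0 0 0 24" --pt "0 0 0.3 0 0 0 24" --pt "0 0 0.2 0 0 0 24" --pt "0 0 0 0 0 0 24" --pt "0 0 0 0 0 0 24"

```text
time: 15.8
position: [0.5097, 0.1913, 0.0271]
eef_rot: [0.0, 0.505, 0.863, 0.0]
ft_force: [-0.9, 0.3, 0.1]
gripper_width: 0.282
gripper_force: 0.0
```

>>> play_rows --pt "-0.1 0 0 0 0 0 24" --pt "-0.15 0 0 0 0 0 24" --pt "-0.2 0 0 0 0 0 24" --pt "-0.2 0 0 0 0 0 24" --pt "-0.2 0 0 0 0 0 24" --pt "-0.2 0 0 0 0 0 24" --pt "-0.2 0 0 0 0 0 24" --pt "-0.2 0 0 0 0 0 24" --pt "-0.2 0 0 0 0 0 24" --pt "-0.2 0 0 0 0 0 24" --pt "-0.2 0 0 0 0 0 24" --pt "-0.2 0 0 0 0 0 24" --pt "-0.2 0 0 0 0 0 24" --pt "-0.2 0 0 0 0 0 24" --pt "-0.2 0 0 0 0 0 24" --pt "-0.2 0 0 0 0 0 24" --pt "-0.2 0 0 0 0 0 24" --pt "-0.2 0 0 0 0 0 24" --pt "-0.2 0 0 0 0 0 24" --pt "-0.1 0 0 0 0 0 24"

```text
time: 18.3
position: [0.5647, 0.0924, 0.0267]
eef_rot: [0.0, 0.506, 0.863, -0.0]
ft_force: [0.0, 0.3, 0.3]
gripper_width: 0.28
gripper_force: 0.2
```

```bash
python3 st.py .6155 .0034; python3 -c "
from h import *
im=snap('side','side2.png');print(proj('side',[.575,.077,.03]))
t=snap('top','top3.png')
a=cv2.resize(im[130:290,200:400],None,fx=2,fy=2,interpolation=2);b=cv2.resize(t[150:290,180:360],(400,320),interpolation=2)
cv2.imwrite('pics/cmb1.png',np.hstack([a,b])[:,:,::-1])"
```

```text
t 18.3 p [0.5647 0.0924 0.0267] yaw 119.25 tilt [ 0. -0.] F [0.  0.3 0.3] w 23.9
tool shift/30mm [-3.417e+00  2.900e-02  1.000e-03]
[279.77069937 197.69507891]
```

View pics/cmb1.png

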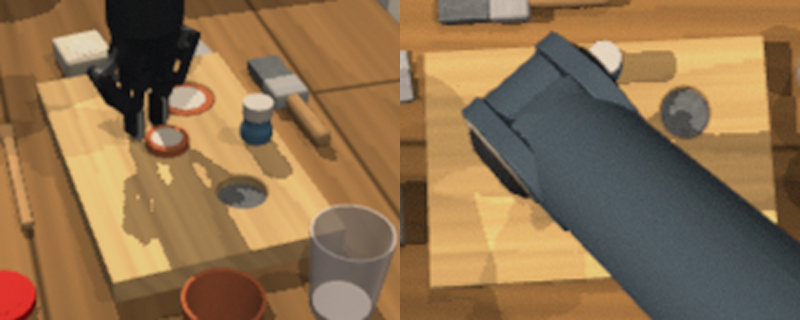

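In the side crop the small disc, at (167,139), is held against both fingertips, with the recess ahead at (242,192). I measure it from the side view.

```bash
python3 - <<'E'
from h import *
h=cv2.cvtColor(cv2.imread('pics/side2.png'),cv2.COLOR_BGR2HSV)
m=np.zeros(h.shape[:2],np.uint8);m[188:210,268:300]=1
w=m*((h[...,1]<95)&(h[...,2]>95)).astype(np.uint8);n,l,s,c=cv2.connectedComponentsWithStats(w);i=1+np.argmax(s[1:,4]);print(s[i]);p=ray('side',*c[i],.035)
t=m*(((h[...,0]<12)|(h[...,0]>172))&(h[...,1]>110)).astype(np.uint8);x,y,W,H=cv2.boundingRect(t);p2=ray('side',x+W/2-.5,y+H/2-.5,.030)
print(p,p2,(x,y,W,H));a=np.radians(119.25)
for q in(p,p2):
    d=np.array([.6305,-.0232])-q[:2];print((d@[np.cos(a),np.sin(a)])/.03,(d@[np.sin(a),-np.cos(a)])/.03)
E
```

```text
[276 194  15   9 111]
[0.57923469 0.06749624 0.035     ] [0.5784596  0.06781163 0.03      ] (272, 192, 22, 17)
-3.4727142458881413 0.013755437944892469
-3.494510804051283 0.03116091499061894
```

>>> play_rows --pt "-0.1 0 0 0 0 0 24" --pt "-0.2 0.02 0 0 0 0 24" --pt "-0.2 0 0 0 0 0 24" --pt "-0.2 0 0 0 0 0 24" --pt "-0.2 0 0 0 0 0 24" --pt "-0.2 0 0 0 0 0 24" --pt "-0.2 0 0 0 0 0 24" --pt "-0.2 0 0 0 0 0 24" --pt "-0.2 0 0 0 0 0 24" --pt "-0.2 0 0 0 0 0 24" --pt "-0.2 0 0 0 0 0 24" --pt "-0.2 0 0 0 0 0 24" --pt "-0.2 0 0 0 0 0 24" --pt "-0.2 0 0 0 0 0 24" --pt "-0.2 0 0 0 0 0 24" --pt "-0.2 0 0 0 0 0 24" --pt "-0.2 0 0 0 0 0 24" --pt "-0.1 0 0 0 0 0 24" --pt "-0.05 0 0 0 0 0 24" --pt "0 0 0 0 0 0 24"

```text
time: 20.9
position: [0.6155, 0.0029, 0.0267]
eef_rot: [0.0, 0.505, 0.863, -0.0]
ft_force: [0.5, 0.6, 0.7]
gripper_width: 0.284
gripper_force: 0.0
```

```bash
python3 st.py .6155 .0034; python3 -c "
from h import *
im=snap('side','side3.png')
a=cv2.resize(im[130:290,200:400],None,fx=3.5,fy=3.5,interpolation=2)
cv2.imwrite('pics/s3.png',a[:,:,::-1])"
```

```text
t 20.9 p [0.6155 0.0029 0.0267] yaw 119.28 tilt [ 0. -0.] F [0.5 0.6 0.7] w 24.2
tool shift/30mm [ 0.016  0.008 -0.   ]
```

View pics/s3.png

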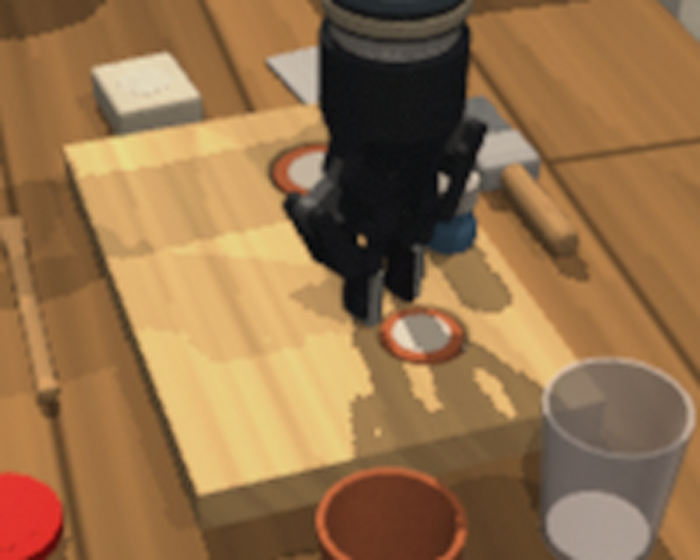

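The small disc looks seated in its recess at (422,334). I lift straight up and check.

>>> play_rows --pt "0.03 0 -0.4 0 0 0 24" --pt "0 0 -0.8 0 0 0 24" --pt "0 0 -0.9 0 0 0 24" --pt "0 0 -0.9 0 0 0 24" --pt "0 0 -0.9 0 0 0 24" --pt "0.9 0 -0.5 0 0 0 24" --pt "0.9 0 0 0 0 0 24" --pt "0.9 0 0 0 0 0 24" --pt "0.9 0 0 0 0 0 24" --pt "0.9 0 0 0 0 0 24" --pt "0.9 0 0 0 0 0 24" --pt "0 0 0 0 0 0 24" --pt "0 0 0 0 0 0 24"

```text
time: 22.58
position: [0.5355, 0.145, 0.1588]
eef_rot: [0.0, 0.505, 0.863, -0.0]
ft_force: [-0.4, -0.2, -0.6]
gripper_width: 0.285
gripper_force: 0.0
```

```bash
python3 -c "
from h import *
im=snap('side','side4.png');t=snap('top','top4.png')
a=cv2.resize(im[150:290,210:370],(400,350),interpolation=2);b=cv2.resize(t[150:290,190:350],(400,350),interpolation=2)
cv2.imwrite('pics/cmb2.png',np.hstack([a,b])[:,:,::-1])"
```

```text
(no output)
```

View pics/cmb2.png

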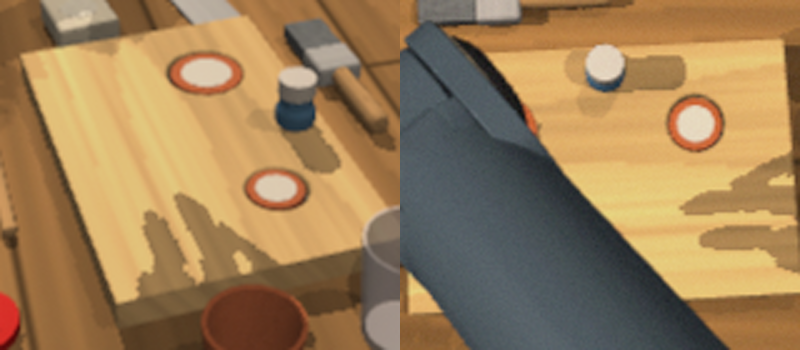

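Both discs lie flush: in the side crop the large is at (205,72) and the small at (277,189), each with an even dark ring around it. Nothing else has moved.

```bash
python3 -c "
from station import manip
print(manip.job_done())"
```

```text
the job is handed in; nothing more can be done
None
```

I slid both discs into their matching recesses, and the last camera views show them flat and flush with nothing else moved; the job was handed in at about 23 s, and no verdict came back.

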